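# Set up the wood lathe: tool rest and tailstock

### The arm

A 6-joint arm with a two-finger parallel gripper is mounted at the origin on the work surface. World frame = base frame: x ahead of the robot, y to its left, z up, the work surface at z = 0. Lengths are in m, angles in rad, forces in N, time in s.
With the tool pointing down it reaches from about 0.225 to 0.725 m from the base axis. Payload 3.1 kg.
Tool frame: the origin (TCP) lies at the centre of the arm's flange, where the gripper is bolted on; the fingertips stand ahead of it and the grasp point (between the pads) lies 155 mm ahead of it (bot.tcp_to_tips is the z of the fingertips in the tool frame, in m); z points along the fingers, y is the line along which they close (so a half turn about z gives the same grasp; the last joint's range is limited). The gripper opens to 85 mm and grips with 20 to 120 N. Pads are 22 mm wide; open, the fingers measure 114 mm over their backs; the gripper's body (76 mm by 85 mm) begins 54 mm behind the grasp point. The pads swing forward as they close: fully open they stand 13 mm farther back than shut.
Start: joints at [1.081, 0.048, 0.099, 1.622, 0, 1.443], TCP at [0.186, 0.491, 0.405] pointing down, gripper open.
Joint ranges: [-2.91, 2.91], [-0.99, 1.94], [-1.21, 1.42], [-2.12, 2.29], [-1.49, 1.47], [-3.14, 3.14]. Speed limits (rad/s): [2.79, 2.79, 3.14, 3.14, 3.14, 3.14].

### API

Orientations are given as a rotation vector (axis times angle).
In Python, from station import bot gives the robot as it stands.
- The arm moves only by the shell command python3 -m handwheel 'ROWS' [FORCE]. ROWS is JSON, a list that holds one entry, the list of rows, each a list of 7 numbers: the shift along the world's x, y, z in m, then the turn, a rotation vector about the world's x, y, z in degrees, then the opening, from 0 (shut) to 1 (fully open). A call has 1 to 20 rows; each row shifts and turns the commanded pose from where the row before left it; what a row does not reach is not made up. A row lasts 1/10 s, in which the tool goes at most 50 mm and 8.59 degrees, less where a joint would pass 70% of its speed; a pose out of reach is approached as far as the arm can. A call is refused whole if a number of a shift passes 0.05 or a number of a turn 8.59, either way. A call with a gripper value outside its range is refused whole. The fingers move at their own pace and stop on an object; FORCE is the grip in N (left out, the last holds). Time passes only in rows, so rows that do not move let the fingers close. It gives the time, the measured TCP pose, the force, the opening and the grip force at its end, in the units of the state.
- bot.get_state(): the state, without advancing time (a new reading comes with each control period).
- bot.get_image(name): name is "scene" or "top"; returns a dict with "img" (384x512x3 uint8, red, green, blue), "depth" (384x512 float32, m along the optical axis (not along the pixel's ray), 0 where there is no reading), "fovy" (degrees; the focal length in pixels is half the picture's height over the tangent of half this angle, whatever the lens; pixels are square), "cx", "cy" (the principal point, pixels), "k1" (the pictures are not rectified: a ray, as slopes to the right and down, at radius r is drawn at 1 + k1 r^2 times it, then the intrinsics apply), "eye" and "orientation" of the camera in the world. Camera axes: x right, y down, z forward; pixel columns grow to the right and rows downward; lengths in m; the calibration is good to about 2 mm. A picture is of the moment at which its call begins.
- bot.hand_in(): hands the job in; it is judged then, once.
The state is a dict: "clock": time; "joints": joint angles; "joint_vel": joint speeds; "joint_efforts": joint torques, N m; "eef_pos": TCP position; "tcp_rot": TCP orientation; "wrist_force": force on the tool from outside, world axes, zero at the start; "torque": the same for the moment, N m; "width": finger opening in m; "grasp_force": force on a finger pad.
Only numpy, scipy, OpenCV 4.12 (cv2) and the standard library are available. Lean on these libraries where they do the work, as an engineer would, in place of code of your own. Each camera call takes 0.05 s, during which the arm holds its last target. There are 200 camera calls.

### The job

Set this lathe up to turn the blank in its chuck. First free the tool rest's clamp lever, slide the rest along the bed until its whole length stands beside the bare wood, past neither the chuck jaws nor the blank's free end, and throw its lever fully over to clamp it; then free the tailstock in the same way, push it up until its cup centre bears on the end of the blank, and clamp it there. Never force either along the bed while it is clamped, and leave the tools and other things lying about where they are.

Things in the scene. Friction and masses are not known exactly. Their poses are not given: they have to be found in the camera images.
- lathe: Green wood lathe, fixed: two flat steel-topped ways (bed 106 mm wide, 950 mm long, top 90 mm above the bench), headstock and chuck at its +y end (robot's left). Origin: on the bench under the turning axis, which is 190 mm up. Own y runs along the bed towards the headstock, x across it away from the robot, z up. Place and yaw (few degrees) vary. All its parts are solid.
- blank: Pale round wooden blank, 50 mm in diameter, gripped in the chuck, level along the turning axis; it does not move. Origin: centre of its free (tailstock-side) end face, 190 mm above the bench; own y runs along the blank into the chuck, like the lathe's y. 150 to 190 mm of it stands out of the jaws.
- jaw_face (a point): Point on the turning axis at the front face of the chuck jaws, where the bare wood ends; axes as the lathe's. The jaws lie within 47 mm of the axis.
- banjo (a joint): Slide of the banjo, the green block across the bed (50 mm wide along the bed, reaching 120 mm to the robot's side of the turning axis) that carries the tool rest on a post; metres, grows towards the headstock, range 0 to 0.28. About 9 N moves it when free; held against 60 N and more when clamped.
- rest_left (a point): Headstock-side end of the tool rest, 20 mm below the turning axis and 50 mm to the robot's side of it. The rest is a dark bar 110 mm long along the bed, moving with the banjo; it fills 37 to 66 mm to the robot's side of the axis and heights 158 to 188 mm above the bench, and passes 12 mm clear of the blank.
- rest_right (a point): The same for the tailstock-side end of the tool rest, a flat end that can be pushed: 110 mm from rest_left. The banjo's centre lies midway between the two ends.
- rest_lever (a joint): Angle of the banjo's clamp lever, rad: 0 upright, positive leaning to the headstock (lathe's +y) = clamped, negative leaning to the tailstock side = free. Stops at +0.75 and -0.75. It begins to bite at about +0.2, is firm above 0.5, free below 0.1, and stays where it is left. About 3 N at the slippery ball moves it, up to 5 N near full clamp.
- rest_lever_ball (a point): Centre of the black ball, 22 mm in diameter, at the end of the banjo's clamp lever (a 10 mm steel rod). The lever swings in the upright plane along the bed, 130 mm to the robot's side of the turning axis; the ball is 85 mm from the pivot.
- rest_lever_pivot (a point): Pivot of the banjo's clamp lever, at the banjo's robot-side end, 103 mm above the bench, at the middle of the banjo's width.
- tailstock (a joint): Slide of the tailstock: green casting with a barrel, a cup centre towards the blank and a spoked handwheel at the other end; metres, grows towards the headstock, range 0 to 0.26. About 11 N moves it when free; held against 60 N and more when clamped. Its base, 110 mm long, begins 55 mm behind cup_face and cannot pass the banjo's block. Quill and wheel are locked, they do not turn.
- cup_face (a point): Centre of the face of the steel cup centre (22 mm in diameter) at the tailstock's nose, on the turning axis; the part that must bear on the blank's end.
- wheel_hub (a point): Centre of the outer end of the handwheel's steel hub (28 mm in diameter), on the turning axis 205 mm behind cup_face. The rim (96 mm across, 12 mm thick) stands 9 to 21 mm nearer the headstock than the hub's end, its top 238 mm above the bench. Push the hub or the rim. A crank stub sticks out 29 mm behind the hub's end, 30 mm beyond the axis and 30 mm below it.
- tail_lever (a joint): Angle of the tailstock's clamp lever in rad, read and behaving just as the banjo's lever: positive leaning to the headstock = clamped, negative = free, stops at +0.75 and -0.75.
- tail_lever_ball (a point): Centre of the black ball, 22 mm in diameter, of the tailstock's clamp lever; the lever swings in the upright plane along the bed, 90 mm to the robot's side of the turning axis; the ball is 85 mm from the pivot.
- tail_lever_pivot (a point): Pivot of the tailstock's clamp lever, 120 mm above the bench, 115 mm behind cup_face.
- glue_bottle: Bystander: upright white glue bottle with a blue nozzle, 60 mm across, 185 mm tall, on the bench between robot and lathe; origin at its foot.
- turned_figure: Bystander: small turned wooden figure with a hat, 64 mm across, 142 mm tall, on the bench between robot and lathe; origin at its foot.
- gouge: Bystander: turning gouge with a wooden handle, 330 mm long, lying on the bench close behind the bed; origin under its ferrule, blade along its x.
- spare_blank: Bystander: square wooden blank 50 x 170 x 50 mm, lying on the bench in front of the bed, below the levers; origin under its centre.
- sanding_block: Bystander: cork sanding block 110 x 60 x 28 mm, lying on the bench in front of the bed, below the levers; origin under its centre.
- wax_tin: Bystander: round tin, 62 mm across and 36 mm tall, on the bench in front of the bed, below the levers; origin at its foot.

How it is judged:
On the way, in this order (a step that is already met when the one before it is completed fails the run):
1. the tool rest stands beside the bare wood and is clamped (y of rest_right in the frame of blank above -0.002 m and y of rest_left in the frame of jaw_face below 0.002 m and value of joint rest_lever above 0.5 rad and velocity of joint banjo between -0.01 and 0.01 m/s), for 0.2 s.
2. the tailstock's cup centre bears on the blank's end and the tailstock is clamped (y of cup_face in the frame of blank between -0.003 and 0.003 m and value of joint tail_lever above 0.5 rad and velocity of joint tailstock between -0.01 and 0.01 m/s), for 0.2 s.
At the end, for the whole second after the job is handed in: Both ends of the tool rest lie between the chuck jaws' face and the blank's free end (2 mm grace), the face of the tailstock's cup centre is within 3 mm of the blank's end face, both clamp levers lean to the headstock by more than 0.5 rad, and tool rest and tailstock are at rest (all of step 1 and all of step 2); the robot touches nothing.
It fails at once if a bystander is knocked over or pushed more than 30 mm from its place (distance of any of glue_bottle, turned_figure, gouge, spare_blank, wax_tin, sanding_block from where it was at the start of the episode above 0.03 m or angle between any of glue_bottle, turned_figure's own z axis and vertical above 0.4 rad).
It fails at once if the banjo is forced along the bed while its clamp is on (value of joint rest_lever above 0.45 rad and (velocity of joint banjo above 0.04 m/s or velocity of joint banjo below -0.04 m/s)).
It fails at once if the tailstock is forced along the bed while its clamp is on (value of joint tail_lever above 0.45 rad and (velocity of joint tailstock above 0.04 m/s or velocity of joint tailstock below -0.04 m/s)).
It also fails if it takes over 66 s, if anything falls off the work surface, if the arm or the gripper's body presses on something with over 40 N, if the wrist force passes 120 N, or if a joint passes its speed limit or range.

## Working session

There is one attempt and no reset: what is moved stays moved. The work goes in short steps, Python scripts to look and compute and a shell command to move; the robot and the scene stay as the last step left them, time stands still between calls to the robot, and variables do not carry over. Pictures are saved under pics/ and viewed, at most 12 in all, crops included, and the job is handed in when it is done.

```bash
ls; mkdir -p pics; cat > h.py <<'E'
import numpy as np, cv2, json
from scipy.spatial.transform import Rotation as R
from station import bot
def grab(name,save=None):
    d=bot.get_image(name)
    if save: cv2.imwrite('pics/'+save,cv2.cvtColor(d['img'],cv2.COLOR_RGB2BGR))
    return d
def rot(o):
    o=np.array(o,float)
    if o.shape==(3,3): return o
    return (R.from_rotvec(o) if o.size==3 else R.from_quat(o)).as_matrix()
def cloud(d):
    h,w=d['depth'].shape; f=h/2/np.tan(np.radians(d['fovy'])/2)
    u,v=np.meshgrid(np.arange(w),np.arange(h))
    K=np.array([[f,0,d['cx']],[0,f,d['cy']],[0,0,1.]])
    p=cv2.undistortPoints(np.stack([u,v],-1).reshape(-1,1,2).astype(float),K,np.array([d['k1'],0,0,0,0.])).reshape(h,w,2)
    c=np.dstack([p,np.ones((h,w))])*d['depth'][...,None]
    return c@rot(d['orientation']).T+np.array(d['eye'])
E
python3 - <<'E'
from h import *
print(bot.get_state())
for n in('scene','top'):
    d=grab(n,n+'0.png'); print(n,d['fovy'],d['cx'],d['cy'],d['k1'],d['eye'],d['orientation'])
    np.savez('d_'+n,**{k:np.array(v) for k,v in d.items()})
E
```

```text
pics
{'clock': 0.0, 'joints': array([1.08117363e+00, 4.87653942e-02, 9.75833249e-02, 1.62197813e+00,
       8.04275406e-07, 1.44301522e+00]), 'joint_vel': array([ 3.45890142e-04,  1.67928715e-04, -1.00401748e-03,  9.98582068e-04,
        3.59042447e-05, -3.92246984e-04]), 'joint_efforts': array([ 2.58288483e-04, -3.38783097e+01,  3.20014751e+01,  2.01835984e-02,
       -7.72384055e-05,  2.94667416e-06]), 'eef_pos': array([0.18575651, 0.49082633, 0.40350177]), 'tcp_rot': array([-0.56515406, -3.08960773,  0.00353645]), 'wrist_force': array([0.58534712, 0.160385  , 0.77582288]), 'torque': array([-0.03806231, -0.00715155, -0.0158252 ]), 'grasp_force': 0.0, 'width': 0.08498522244197286}
scene 47.58302146413838 266.21964493181576 196.11073067993848 -0.017602614699760093 [ 1.46901703 -0.482514    0.80153421] [-1.8906114  -1.12539804  0.64653652]
top 56.15126592823868 259.2771639520749 198.63976517721 -0.1080420241474218 [0.46060567 0.01291056 1.08790852] [-2.19696417  2.16885659 -0.10858501]
```

View pics/scene0.png

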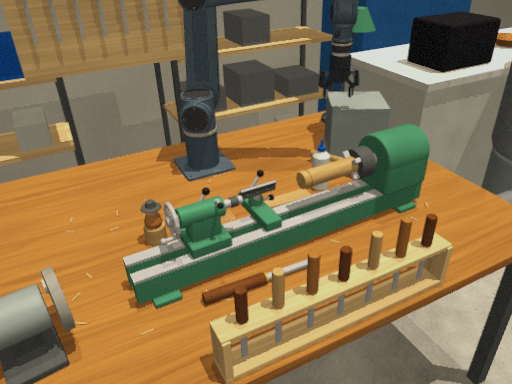

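View pics/top0.png

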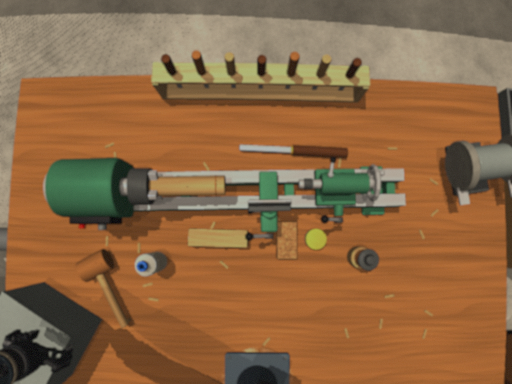

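The scene view shows both levers leaning to the headstock (clamped). In the top view, +y is left: blank end is at about (224,185), rest bar (250–290,205), rest ball (250,236), tail ball (323,219), hub about (383,182). Next I measure from the depth clouds.

```bash
cat > m.py <<'E'
from h import *
L=lambda n:dict(np.load(f'd_{n}.npz'))
def frame(P,img):
    """lathe axis from blank's top-view pixels"""
E
python3 - <<'E'
from h import *
T=dict(np.load('d_top.npz')); S=dict(np.load('d_scene.npz'))
for n,d in(('top',T),('scene',S)):
    P=cloud(d); hsv=cv2.cvtColor(d['img'],cv2.COLOR_RGB2HSV); 
    box=(P[...,0]>.3)&(P[...,0]<.75)&(P[...,1]>-.5)&(P[...,1]<.5)
    # blank
    m=box&(P[...,2]>.19)&(P[...,2]<.225)&(hsv[...,0]>8)&(hsv[...,0]<26)&(hsv[...,1]>70)&(hsv[...,2]>110)&(P[...,1]>.05)
    q=P[m]; print(n,'blank n',len(q),'min/max',np.percentile(q,[0,1,50,99,100],axis=0).round(4).tolist())
    c,s=np.polyfit(q[:,1],q[:,0],1)[::-1]; print(' x=%.4f%+.4f y'%(c,s))
    # way tops
    w=box&(abs(P[...,2]-.09)<.006)&(hsv[...,1]<50)
    q=P[w]; A=np.c_[q[:,1],np.ones(len(q))]
    print(' ways n',len(q),'zmed',np.median(q[:,2]),'fit',np.polyfit(q[:,1],q[:,0],1), q[:,1].min(),q[:,1].max())
    # black balls
    b=(box&(hsv[...,2]<60)&(P[...,2]>.12)&(P[...,2]<.23)&(P[...,1]<.12)&(P[...,1]>-.4)).astype(np.uint8)
    k,lab,st,ce=cv2.connectedComponentsWithStats(b)
    for i in range(1,k):
        if st[i,4]>8: print('  dark',st[i].tolist(),np.median(P[lab==i],0).round(4),P[lab==i].min(0).round(3),P[lab==i].max(0).round(3))
for n,d,(x0,x1,y0,y1) in(('top',T,(10,420,130,260)),('scene',S,(110,440,110,310))):
    cv2.imwrite(f'pics/{n}c.png',cv2.resize(cv2.cvtColor(d['img'][y0:y1,x0:x1],cv2.COLOR_RGB2BGR),None,fx=1.9 if n=='top' else 2.4,fy=1.9 if n=='top' else 2.4,interpolation=3))
P=cloud(T)
for u in range(100,410,6): print(u,[ '%.3f,%.3f,%.3f'%tuple(P[v,u]) for v in(183,205)])
E
```

```text
top blank n 1357 min/max [[0.4724, 0.0891, 0.1914], [0.5467, 0.0902, 0.1947], [0.568, 0.1775, 0.2112], [0.6331, 0.4514, 0.2169], [0.6383, 0.4957, 0.2186]]
 x=0.5640+0.0282 y
 ways n 3386 zmed 0.08916656885846425 fit [-0.04441785  0.56734402] -0.4130888482418704 0.3529298091383081
  dark [305, 187, 6, 2, 12] [ 0.5679 -0.1184  0.1955] [ 0.567 -0.125  0.191] [ 0.569 -0.112  0.201]
  dark [319, 188, 35, 8, 89] [ 0.5568 -0.1903  0.1559] [ 0.555 -0.242  0.121] [ 0.571 -0.153  0.196]
  dark [249, 204, 41, 2, 81] [ 0.5257 -0.0228  0.1758] [ 0.524 -0.074  0.168] [0.527 0.028 0.183]
  dark [248, 211, 5, 3, 9] [0.5083 0.0257 0.1278] [0.505 0.02  0.122] [0.511 0.031 0.129]
  dark [322, 216, 6, 7, 31] [ 0.4897 -0.1603  0.1954] [ 0.482 -0.168  0.19 ] [ 0.497 -0.155  0.199]
  dark [246, 233, 7, 8, 36] [0.4451 0.0267 0.1775] [0.435 0.019 0.172] [0.453 0.034 0.181]
  dark [364, 254, 8, 12, 34] [ 0.3874 -0.2864  0.1314] [ 0.369 -0.298  0.123] [ 0.399 -0.282  0.14 ]
scene blank n 756 min/max [[0.5397, 0.0865, 0.19], [0.5534, 0.0882, 0.1904], [0.5875, 0.1721, 0.2081], [0.5995, 0.2697, 0.2169], [0.6018, 
[... 2421 characters left out ...]
.172,0.106']
328 ['0.577,-0.166,0.217', '0.532,-0.190,0.099']
334 ['0.578,-0.181,0.216', '0.530,-0.201,0.126']
340 ['0.578,-0.196,0.215', '0.530,-0.216,0.130']
346 ['0.578,-0.211,0.215', '0.533,-0.243,0.087']
352 ['0.578,-0.226,0.217', '0.533,-0.259,0.091']
358 ['0.579,-0.241,0.215', '0.533,-0.277,0.089']
364 ['0.579,-0.256,0.218', '0.534,-0.294,0.090']
370 ['0.581,-0.276,0.203', '0.534,-0.311,0.093']
376 ['0.577,-0.281,0.232', '0.534,-0.329,0.091']
382 ['0.606,-0.371,0.024', '0.534,-0.347,0.088']
388 ['0.601,-0.377,0.059', '0.534,-0.364,0.090']
394 ['0.602,-0.395,0.060', '0.535,-0.382,0.089']
400 ['0.610,-0.438,-0.000', '0.535,-0.400,0.089']
406 ['0.611,-0.458,-0.000', '0.541,-0.454,0.005']
```

View pics/topc.png

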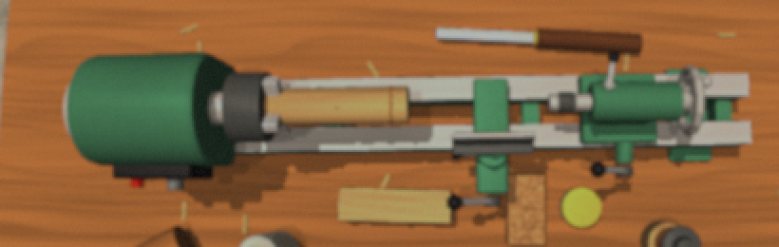

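View pics/scenec.png

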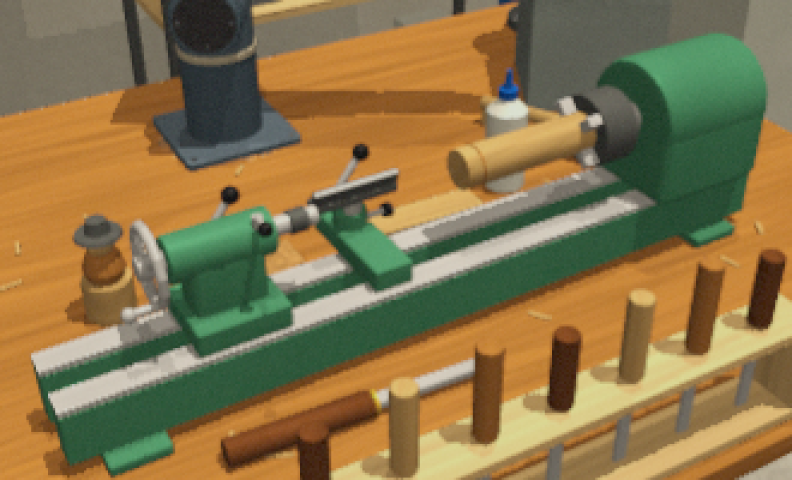

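Pictures: rest ball at top-crop (455,202), tail ball (598,169), blank end (408,105), jaws begin about (268,100), cup about (552,102), hub about (700,100); both levers are clamped. Next I refine the axis and the obstacle positions.

```bash
python3 - <<'E'
from h import *
print('tips',bot.tcp_to_tips)
D={n:dict(np.load(f'd_{n}.npz')) for n in('top','scene')}
P={n:cloud(D[n]) for n in D}; H={n:cv2.cvtColor(D[n]['img'],cv2.COLOR_RGB2HSV) for n in D}
p=P['top'];h=H['top']
# axis: mid x of blank/barrel per column
for nm,(u0,u1),zlo in(('blank',(156,221),.185),('barrel',(328,364),.185)):
    ys=[];xs=[]
    for u in range(u0,u1):
        c=p[160:203,u]; k=c[:,2]>zlo; ys.append(np.median(c[k,1])); xs.append((c[k,0].min()+c[k,0].max())/2)
    print(nm,np.median(xs),np.median(ys),np.polyfit(ys,xs,1))
def reg(n,u0,u1,v0,v1,zl,zh):
    q=P[n][v0:v1,u0:u1].reshape(-1,3); q=q[(q[:,2]>zl)&(q[:,2]<zh)]
    print(n,len(q),q.min(0).round(3),np.median(q,0).round(3),q.max(0).round(3))
print('bottle');reg('top',125,165,248,282,.02,.3)
print('figure');reg('top',345,385,240,275,.02,.3)
print('wheel');reg('top',366,390,160,205,.14,.3)
print('wheel sc');reg('scene',160,182,198,240,.14,.3)
print('cup');reg('top',297,305,178,192,.18,.22)
print('spare');reg('top',186,247,228,252,.02,.07); print('sand');reg('top',276,300,222,262,.015,.07)
print('mallet');reg('top',70,135,245,330,.02,.3)
# scene view profile along blank axis: jaw
q=P['scene']; hs=H['scene']; 
m=(hs[...,1]<60)&(q[...,2]>.17)&(q[...,2]<.25)&(q[...,1]>.2)&(q[...,1]<.4)&(q[...,0]>.5)&(q[...,0]<.66)
print('jaws scene',np.percentile(q[m][:,1],[0,2,5,20,50]))
m=(h[...,1]<60)&(p[...,2]>.17)&(p[...,2]<.25)&(p[...,1]>.2)&(p[...,1]<.4)&(p[...,0]>.5)&(p[...,0]<.66)
print('jaws top',np.percentile(p[m][:,1],[0,2,5,20,50]))
E
```

```text
tips 0.1734
blank 0.5687156140420657 0.17802709183322032 [0.03180046 0.55619716]
barrel 0.5825625661196465 -0.21057667260169566 [0.22759937 0.62494691]
bottle
top 571 [0.333 0.274 0.02 ] [0.368 0.293 0.127] [0.395 0.333 0.186]
figure
top 570 [ 0.354 -0.325  0.02 ] [ 0.387 -0.286  0.118] [ 0.414 -0.265  0.142]
wheel
top 436 [ 0.538 -0.327  0.156] [ 0.584 -0.283  0.21 ] [ 0.627 -0.261  0.238]
wheel sc
scene 501 [ 0.542 -0.325  0.149] [ 0.597 -0.29   0.202] [ 0.634 -0.258  0.24 ]
cup
top 54 [ 0.567 -0.11   0.187] [ 0.579 -0.104  0.197] [ 0.592 -0.097  0.203]
spare
top 1013 [0.411 0.037 0.042] [0.437 0.121 0.049] [0.462 0.206 0.055]
sand
top 740 [ 0.379 -0.113  0.019] [ 0.429 -0.083  0.027] [ 0.485 -0.053  0.033]
mallet
top 1822 [0.158 0.378 0.02 ] [0.282 0.474 0.055] [0.397 0.565 0.166]
jaws scene [0.25048659 0.25452832 0.25599152 0.27290693 0.28590287]
jaws top [0.21342211 0.25607    0.25977806 0.27565438 0.296587  ]
```

Yaw is about 2°, the axis is x ≈ 0.575−0.036y, the blank end is at y≈0.088 and the jaws at ≈0.256. The rest centre is at ≈−0.024 and has to go +0.196. I'll approach the rest lever from its headstock side.

```bash
python3 -m handwheel '[[[0.022,-0.034,0,0,0,7.6,0],[0.022,-0.034,0,0,0,7.6,0],[0.022,-0.034,0,0,0,7.6,0],[0.022,-0.034,0,0,0,0,0],[0.022,-0.034,0,0,0,0,0],[0.022,-0.034,0,0,0,0,0],[0.022,-0.034,0,0,0,0,0],[0.022,-0.034,0,0,0,0,0],[0.022,-0.034,0,0,0,0,0],[0.022,-0.034,0,0,0,0,0],[0.022,-0.034,0,0,0,0,0],[0.021,-0.034,0,0,0,0,0],[0,0,-0.04,0,0,0,0],[0,0,-0.04,0,0,0,0],[0,0,0,0,0,0,0],[0,0,0,0,0,0,0]]]'
```

```text
clock: 1.7
eef_pos: [0.4481, 0.083, 0.3239]
tcp_rot: [0.057, -3.138, 0.0]
wrist_force: [0.2, 0.2, 0.1]
width: 0.0002
grasp_force: 0.0
```

```bash
python3 -m handwheel '[[[0,-0.01,0,0,0,0,0],[0,-0.01,0,0,0,0,0],[0,-0.01,0,0,0,0,0],[0,-0.01,0,0,0,0,0],[0,-0.008,0,0,0,0,0],[0,-0.008,0,0,0,0,0],[0,-0.008,0,0,0,0,0],[0,-0.008,0,0,0,0,0]]]'; python3 -m handwheel '[[[0,-0.008,0,0,0,0,0],[0,-0.008,0,0,0,0,0],[0,-0.008,0,0,0,0,0],[0,-0.008,0,0,0,0,0],[0,-0.008,0,0,0,0,0],[0,-0.008,0,0,0,0,0],[0,-0.004,0,0,0,0,0],[0,0,0,0,0,0,0]]]'
python3 - <<'E'
from h import *
grab('scene','s1.png');d=cv2.imread('pics/s1.png')[110:310,110:440];cv2.imwrite('pics/s1c.png',cv2.resize(d,None,fx=2.4,fy=2.4,interpolation=3))
E
```

```text
clock: 2.5
eef_pos: [0.4494, 0.0112, 0.3287]
tcp_rot: [-0.058, 3.135, 0.004]
wrist_force: [-2.6, 7.9, 18.1]
width: 0.0001
grasp_force: 9.6
clock: 3.3
eef_pos: [0.4484, -0.0416, 0.3237]
tcp_rot: [0.055, -3.139, 0.001]
wrist_force: [-0.3, 1.1, -0.4]
width: 0.0001
grasp_force: 0.3
```

View pics/s1c.png

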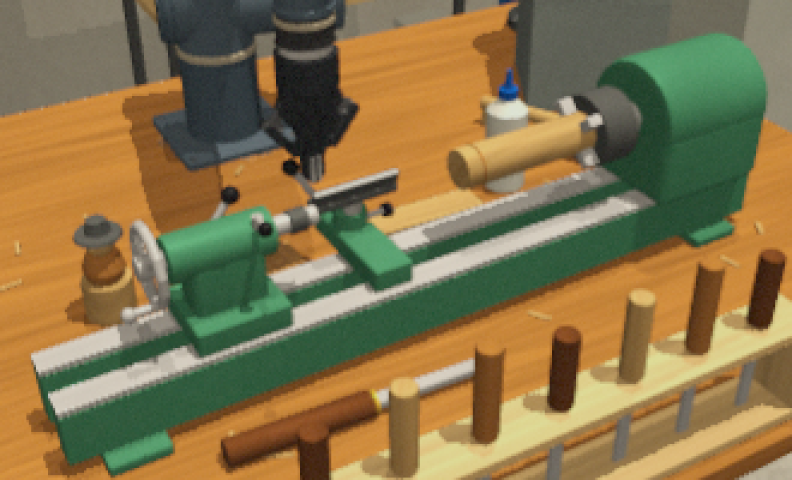

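The rest lever now leans to the tailstock (ball at crop (290,168)), so it is free. Next, go behind rest_right.

```bash
python3 -m handwheel '[[[0,0.008,0.03,0,0,0,0],[0,0,0.03,0,0,0,0],[0.026,-0.025,0.01,0,0,0,0],[0.026,-0.025,0,0,0,0,0],[0.026,-0.025,0,0,0,0,0],[0,0,-0.028,0,0,0,0],[0,0,-0.025,0,0,0,0],[0,0,0,0,0,0,0]]]'
```

```text
clock: 4.15
eef_pos: [0.5255, -0.108, 0.3365]
tcp_rot: [0.056, -3.131, -0.003]
wrist_force: [-0.6, 0.2, -0.1]
width: 0.0002
grasp_force: 0.0
```

```bash
python3 -m handwheel '[[[0,0.008,0,0,0,0,0],[0,0.008,0,0,0,0,0],[0,0.008,0,0,0,0,0],[-0.0004,0.01,0,0,0,0,0],[-0.0004,0.01,0,0,0,0,0],[-0.0004,0.01,0,0,0,0,0],[-0.0004,0.01,0,0,0,0,0],[-0.0004,0.01,0,0,0,0,0],[-0.0004,0.01,0,0,0,0,0],[-0.0004,0.01,0,0,0,0,0]]]'
```

```text
clock: 5.15
eef_pos: [0.5244, -0.0155, 0.3433]
tcp_rot: [-0.054, 3.138, -0.016]
wrist_force: [1.3, -10.4, -3.1]
width: 0.0001
grasp_force: 5.0
```

```bash
python3 -m handwheel '[[[-0.0004,0.01,0,0,0,0,0],[-0.0004,0.01,0,0,0,0,0],[-0.0004,0.01,0,0,0,0,0],[-0.0004,0.01,0,0,0,0,0],[-0.0004,0.01,0,0,0,0,0],[-0.0004,0.01,0,0,0,0,0],[-0.0004,0.01,0,0,0,0,0],[-0.0004,0.01,0,0,0,0,0],[-0.0004,0.01,0,0,0,0,0],[-0.0004,0.01,0,0,0,0,0],[-0.0003,0.008,0,0,0,0,0],[0,0.004,0,0,0,0,0],[0,0.002,0,0,0,0,0],[0,-0.01,0,0,0,0,0],[0,-0.02,0,0,0,0,0],[0,0,0.04,0,0,0,0]]]'
python3 - <<'E'
from h import *
for n in('top','scene'):
    d=grab(n,n+'2.png');P=cloud(d);hsv=cv2.cvtColor(d['img'],cv2.COLOR_RGB2HSV)
    b=((hsv[...,2]<70)&(P[...,2]>.12)&(P[...,2]<.2)&(P[...,1]<.3)&(P[...,1]>-.2)&(P[...,0]>.38)&(P[...,0]<.56)).astype(np.uint8)
    k,lab,st,ce=cv2.connectedComponentsWithStats(b)
    for i in range(1,k):
        if st[i,4]>8: print(n,st[i].tolist(),np.median(P[lab==i],0).round(4),P[lab==i].min(0).round(3),P[lab==i].max(0).round(3))
d=cv2.imread('pics/top2.png')[130:290,60:420];cv2.imwrite('pics/t2c.png',cv2.resize(d,None,fx=2.2,fy=2.2,interpolation=3))
E
```

```text
clock: 6.75
eef_pos: [0.5167, 0.069, 0.3747]
tcp_rot: [0.055, -3.125, -0.0]
wrist_force: [-0.1, 0.0, -0.6]
width: 0.0001
grasp_force: 0.0
top [321, 192, 19, 4, 47] [ 0.5565 -0.1784  0.156 ] [ 0.555 -0.2    0.122] [ 0.559 -0.153  0.199]
top [149, 200, 6, 4, 14] [0.5285 0.274  0.1839] [0.523 0.273 0.16 ] [0.533 0.277 0.199]
top [321, 215, 8, 8, 38] [ 0.4898 -0.1604  0.1948] [ 0.482 -0.17   0.191] [ 0.5   -0.153  0.199]
scene [202, 188, 8, 7, 41] [ 0.4966 -0.1668  0.1926] [ 0.489 -0.175  0.184] [ 0.502 -0.156  0.2  ]
```

View pics/t2c.png

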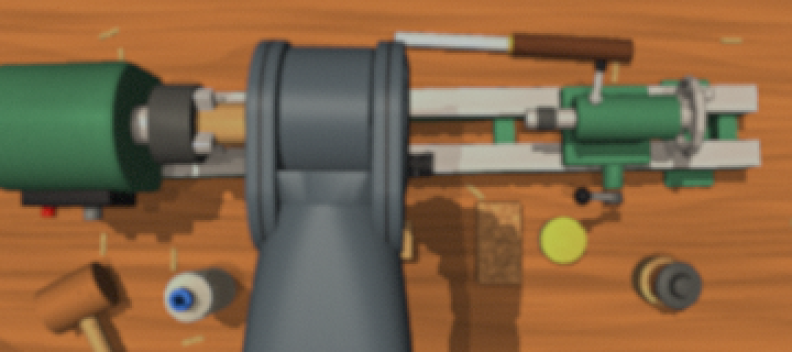

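The arm hides the rest here. I'll go to the lever's tailstock side and look again from there.

```bash
python3 -m handwheel '[[[-0.027,-0.006,0,0,0,0,0],[-0.027,-0.006,0,0,0,0,0],[-0.027,-0.006,0,0,0,0,0],[0,0,-0.026,0,0,0,0],[0,0,-0.025,0,0,0,0],[0,0,0,0,0,0,0]]]'
python3 - <<'E'
from h import *
d=grab('top','top3.png');P=cloud(d)
m=(P[...,2]>.15)&(P[...,2]<.19)&(P[...,0]>.505)&(P[...,0]<.54)&(P[...,1]>.05)&(P[...,1]<.25)
q=P[m];print(len(q),q.min(0),q.max(0))
d=cv2.imread('pics/top3.png')[130:290,60:420];cv2.imwrite('pics/t3c.png',cv2.resize(d,None,fx=2.2,fy=2.2,interpolation=3))
E
```

```text
clock: 7.45
eef_pos: [0.4373, 0.0524, 0.3288]
tcp_rot: [0.058, -3.137, -0.001]
wrist_force: [-0.3, 0.5, -0.5]
width: -0.0002
grasp_force: 0.0
487 [0.50503274 0.11169876 0.15193688] [0.5347046  0.22265223 0.18982055]
```

View pics/t3c.png

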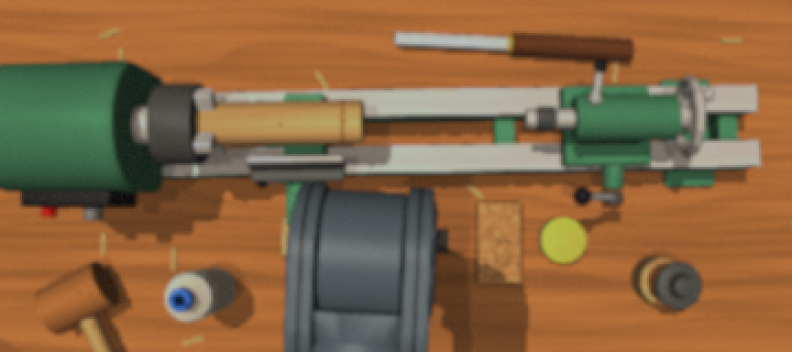

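The rest spans y 0.112–0.223 between the blank end (0.088) and the jaws (0.256), clear at both ends. Clamp it.

```bash
python3 -m handwheel '[[[0,0.01,-0.003,0,0,0,0],[0,0.008,0,0,0,0,0],[0,0.008,0,0,0,0,0],[0,0.008,0,0,0,0,0],[-0.0005,0.008,0,0,0,0,0],[-0.0005,0.008,0,0,0,0,0],[-0.0005,0.008,0,0,0,0,0],[-0.0005,0.008,0,0,0,0,0],[-0.0005,0.008,0,0,0,0,0],[-0.0005,0.008,0,0,0,0,0],[-0.0005,0.008,0,0,0,0,0],[-0.0005,0.008,0,0,0,0,0],[0,0.008,0,0,0,0,0],[0,0.006,0,0,0,0,0],[0,0.006,0,0,0,0,0]]]'; python3 -m handwheel '[[[0,0.005,0,0,0,0,0],[0,0.004,0,0,0,0,0],[0,0.002,0,0,0,0,0],[0,0,0,0,0,0,0]]]'; python3 -m handwheel '[[[0,0.003,0,0,0,0,0],[0,0.002,0,0,0,0,0],[0,0,0,0,0,0,0]]]'
```

```text
clock: 9.0
eef_pos: [0.4343, 0.1702, 0.3266]
tcp_rot: [0.057, -3.139, 0.003]
wrist_force: [1.2, -4.0, 1.0]
width: -0.0001
grasp_force: 1.7
clock: 9.4
eef_pos: [0.4346, 0.1812, 0.3275]
tcp_rot: [0.057, -3.14, -0.0]
wrist_force: [-1.0, -2.4, -0.5]
width: -0.0002
grasp_force: 1.2
clock: 9.7
eef_pos: [0.4348, 0.1861, 0.3279]
tcp_rot: [-0.057, 3.141, 0.0]
wrist_force: [0.6, -3.5, 0.8]
width: 0.0002
grasp_force: 1.6
```

```bash
for i in 1 2 3; do python3 -m handwheel '[[[0,0.003,0,0,0,0,0],[0,0.003,0,0,0,0,0],[0,0,0,0,0,0,0]]]' | grep -E 'eef|wrist_f'; done
```

```text
eef_pos: [0.4348, 0.1922, 0.3276]
wrist_force: [1.3, -3.8, 0.0]
eef_pos: [0.4345, 0.1977, 0.3267]
wrist_force: [1.0, -4.8, -2.6]
eef_pos: [0.4345, 0.2007, 0.3267]
wrist_force: [0.0, -18.4, 0.7]
```

The stop is reached (18 N). Back off, then go to the headstock side of the tail lever.

```bash
python3 -m handwheel '[[[0,-0.03,0,0,0,0,0],[0,0,0.03,0,0,0,0],[0,0,0.03,0,0,0,0],[0.0082,-0.0395,0,0,0,0,0],[0.0082,-0.0395,0,0,0,0,0],[0.0082,-0.0395,0,0,0,0,0],[0.0082,-0.0395,0,0,0,0,0],[0.0082,-0.0395,0,0,0,0,0],[0.0082,-0.0395,0,0,0,0,0],[0.0082,-0.0395,0,0,0,0,0],[0,0,-0.025,0,0,0,0],[0,0,-0.023,0,0,0,0],[0,0,0,0,0,0,0]]]'
python3 - <<'E'
from h import *
d=grab('top','top4.png');P=cloud(d);hsv=cv2.cvtColor(d['img'],cv2.COLOR_RGB2HSV)
m=(P[...,2]>.15)&(P[...,2]<.19)&(P[...,0]>.505)&(P[...,0]<.54)&(P[...,1]>.05)&(P[...,1]<.25)
q=P[m];print('rest',len(q),q.min(0),q.max(0))
m=(P[...,2]>.14)&(P[...,2]<.2)&(P[...,0]>.41)&(P[...,0]<.47)&(P[...,1]>.1)&(P[...,1]<.27)
q=P[m];print('ball',len(q),q.min(0),np.median(q,0),q.max(0))
m=(P[...,2]>.18)&(P[...,2]<.21)&(P[...,0]>.56)&(P[...,0]<.60)&(P[...,1]>-.14)&(P[...,1]<-.05)
q=P[m];print('cup',len(q),q.min(0),q.max(0))
m=(P[...,2]>.15)&(P[...,2]<.21)&(P[...,0]>.47)&(P[...,0]<.51)&(P[...,1]>-.25)&(P[...,1]<-.05)
q=P[m];print('tball',len(q),q.min(0),np.median(q,0),q.max(0))
E
```

```text
clock: 11.9
eef_pos: [0.4914, -0.1018, 0.336]
tcp_rot: [0.057, -3.136, -0.009]
wrist_force: [-0.4, 0.4, -0.3]
width: -0.0001
grasp_force: 0.0
rest 491 [0.50511415 0.11183855 0.15022166] [0.53467605 0.22281161 0.18993571]
ball 84 [0.42930708 0.19268238 0.14016624] [0.43947126 0.21690951 0.16819425] [0.44961721 0.23125541 0.17891422]
cup 95 [ 0.56695821 -0.12950273  0.18765302] [ 0.59243409 -0.09689559  0.20557511]
tball 1 [ 0.47849831 -0.07115412  0.20739998] [ 0.47849831 -0.07115412  0.20739998] [ 0.47849831 -0.07115412  0.20739998]
```

```bash
python3 -m handwheel '[[[0,-0.01,0,0,0,0,0],[0,-0.01,0,0,0,0,0],[0,-0.008,0,0,0,0,0],[0,-0.008,0,0,0,0,0],[0,-0.008,0,0,0,0,0],[0,-0.008,0,0,0,0,0],[0,-0.008,0,0,0,0,0],[0,-0.008,0,0,0,0,0],[0,-0.008,0,0,0,0,0],[0,-0.008,0,0,0,0,0]]]'; python3 -m handwheel '[[[0,-0.008,0,0,0,0,0],[0,-0.008,0,0,0,0,0],[0,-0.008,0,0,0,0,0],[0,-0.008,0,0,0,0,0],[0,-0.006,0,0,0,0,0],[0,-0.004,0,0,0,0,0],[0,0,0,0,0,0,0]]]'
python3 - <<'E'
from h import *
grab('scene','s5.png');d=cv2.imread('pics/s5.png')[110:310,110:440];cv2.imwrite('pics/s5c.png',cv2.resize(d,None,fx=2.4,fy=2.4,interpolation=3))
E
```

```text
clock: 12.95
eef_pos: [0.493, -0.1869, 0.3466]
tcp_rot: [-0.058, 3.132, -0.006]
wrist_force: [-1.9, 4.8, 20.1]
width: 0.0002
grasp_force: 9.7
clock: 13.65
eef_pos: [0.4919, -0.229, 0.3387]
tcp_rot: [0.056, -3.139, -0.001]
wrist_force: [0.2, 1.0, 0.8]
width: -0.0001
grasp_force: 0.5
```

View pics/s5c.png

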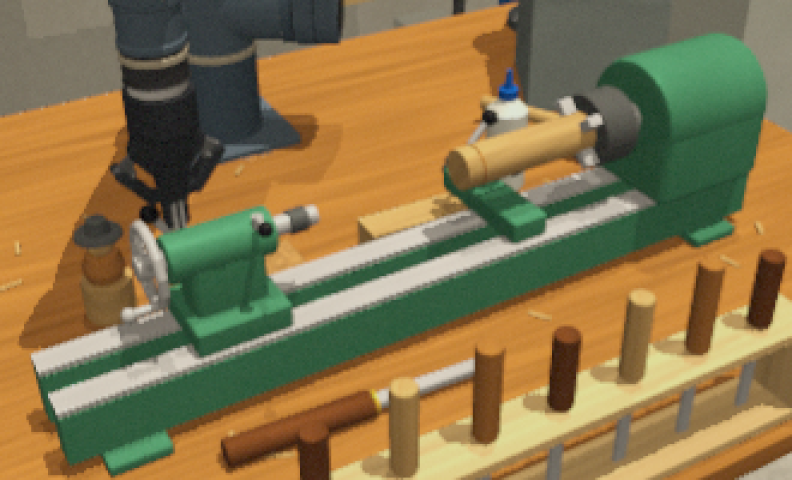

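The tail lever is free (ball at crop (150,213)), and the rest lever is clamped (ball at (490,117)). Next, get behind the hub.

```bash
python3 -m handwheel '[[[0,0.01,0.03,0,0,0,0],[0,0,0.04,0,0,0,0],[0,0,0.034,0,0,0,0],[0.0235,-0.03,0,0,0,0,0],[0.0235,-0.03,0,0,0,0,0],[0.0235,-0.03,0,0,0,0,0],[0.0235,-0.03,0,0,0,0,0],[0,0,0,0,0,0,0],[0,0,-0.04,0,0,0,0],[0,0,-0.038,0,0,0,0],[0,0,0,0,0,0,0]]]'; python3 -m handwheel '[[[0,0.008,0,0,0,0,0],[0,0.008,0,0,0,0,0],[0,0.008,0,0,0,0,0],[0,0.008,0,0,0,0,0],[0,0.008,0,0,0,0,0],[0,0,0,0,0,0,0]]]'
```

```text
clock: 14.8
eef_pos: [0.5835, -0.3366, 0.3546]
tcp_rot: [0.057, -3.124, -0.018]
wrist_force: [-0.8, 0.2, -2.3]
width: -0.0002
grasp_force: 0.0
clock: 15.4
eef_pos: [0.5867, -0.2999, 0.3709]
tcp_rot: [-0.055, 3.134, -0.017]
wrist_force: [-0.9, -6.8, 5.2]
width: 0.0001
grasp_force: 6.4
```

```bash
python3 -m handwheel '[[[0,-0.005,-0.004,0,0,0,0],[0,0,-0.008,0,0,0,0],[0,0,0,0,0,0,0]]]'; python3 -m handwheel '[[[0,0.006,0,0,0,0,0],[0,0.006,0,0,0,0,0],[-0.0003,0.006,0,0,0,0,0],[-0.0003,0.006,0,0,0,0,0]]]'
```

```text
clock: 15.7
eef_pos: [0.5857, -0.3013, 0.3702]
tcp_rot: [-0.059, 3.125, -0.011]
wrist_force: [-9.6, 7.9, 35.3]
width: -0.0
grasp_force: 18.4
clock: 16.1
eef_pos: [0.5852, -0.2839, 0.3705]
tcp_rot: [-0.051, 3.124, -0.04]
wrist_force: [-8.5, -11.6, 32.5]
width: 0.0003
grasp_force: 18.3
```

The tips are riding on top of the hub (35 N upward). I'll lift, retreat and measure again.

```bash
python3 -m handwheel '[[[0,-0.01,0.03,0,0,0,0],[0,-0.02,0.02,0,0,0,0],[0.001,-0.04,0,0,0,0,0],[0,0,0,0,0,0,0],[0,0,0,0,0,0,0]]]'
python3 - <<'E'
from h import *
d=grab('top','top6.png');P=cloud(d)
m=(P[...,2]>.18)&(P[...,2]<.21)&(P[...,0]>.56)&(P[...,0]<.60)&(P[...,1]>-.14)&(P[...,1]<-.05)
q=P[m];print('cup',len(q),q.min(0),q.max(0))
d=grab('scene','s6.png');P=cloud(d)
v,u=np.mgrid[195:245,150:185]
q=P[195:245,150:185]; m=(abs(q[...,2]-.19)<.015)&(q[...,0]>.56)&(q[...,0]<.61)&(q[...,1]>-.36)&(q[...,1]<-.25)
print('hub',m.sum(),q[m].min(0),np.percentile(q[m],5,axis=0))
c=cv2.imread('pics/s6.png')[140:270,110:300];cv2.imwrite('pics/s6c.png',cv2.resize(c,None,fx=4,fy=4,interpolation=3))
E
```

```text
clock: 16.6
eef_pos: [0.5866, -0.3499, 0.4044]
tcp_rot: [-0.055, 3.14, -0.0]
wrist_force: [0.2, 0.7, -0.7]
width: 0.0002
grasp_force: 0.0
cup 246 [ 0.56047222 -0.1374634   0.18054158] [ 0.59881922 -0.07384434  0.2098135 ]
hub 101 [ 0.56419618 -0.28012114  0.17604781] [ 0.5666403  -0.27984442  0.18301203]
```

View pics/s6c.png

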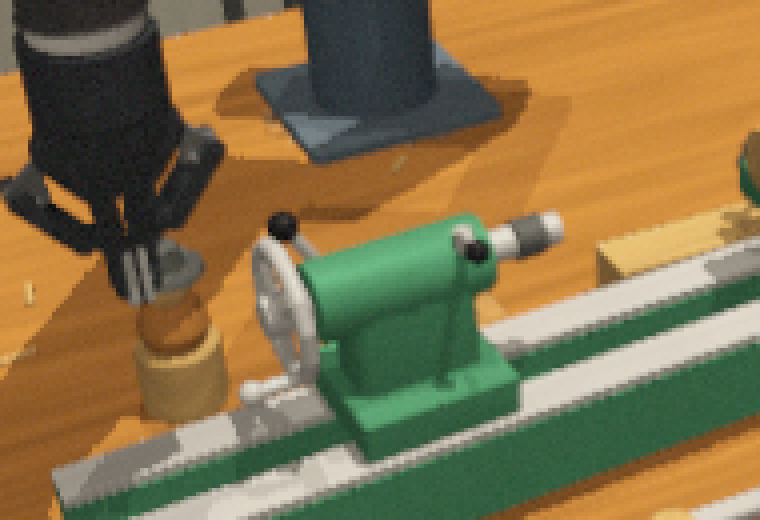

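The tailstock came 23 mm with it: cup now at y ≈ −0.074, hub end ≈ −0.280, lever still free. I'll approach the hub again, lower.

```bash
python3 -m handwheel '[[[0,0,-0.025,0,0,0,0],[0,0,-0.026,0,0,0,0],[0,0,0,0,0,0,0],[0,0,0,0,0,0,0]]]'; python3 -m handwheel '[[[0,0.01,0,0,0,0,0],[0,0.01,0,0,0,0,0],[0,0.01,0,0,0,0,0],[0,0.008,0,0,0,0,0],[0,0.008,0,0,0,0,0],[0,0.008,0,0,0,0,0],[0,0.008,0,0,0,0,0]]]'
```

```text
clock: 17.1
eef_pos: [0.5865, -0.3483, 0.3525]
tcp_rot: [0.059, -3.14, -0.002]
wrist_force: [-0.1, 0.2, 0.2]
width: 0.0002
grasp_force: 0.0
clock: 17.8
eef_pos: [0.586, -0.2907, 0.355]
tcp_rot: [-0.052, 3.14, -0.019]
wrist_force: [-1.8, -12.0, 4.0]
width: -0.0001
grasp_force: 0.0
```

```bash
python3 -m handwheel '[[[-0.0004,0.01,-0.001,0,0,0,0],[-0.0004,0.01,-0.001,0,0,0,0],[-0.0004,0.01,0,0,0,0,0],[-0.0004,0.01,0,0,0,0,0],[-0.0004,0.01,0,0,0,0,0]]]';  python3 -m handwheel '[[[-0.0004,0.01,0,0,0,0,0],[-0.0004,0.01,0,0,0,0,0],[-0.0004,0.01,0,0,0,0,0],[-0.0004,0.01,0,0,0,0,0],[-0.0004,0.01,0,0,0,0,0],[-0.0004,0.008,0,0,0,0,0],[0,0.006,0,0,0,0,0],[0,0,0,0,0,0,0]]]'
```

```text
clock: 18.3
eef_pos: [0.5842, -0.2408, 0.355]
tcp_rot: [-0.052, 3.137, -0.021]
wrist_force: [-2.1, -11.6, 8.8]
width: 0.0
grasp_force: 0.0
clock: 19.1
eef_pos: [0.5824, -0.1751, 0.3547]
tcp_rot: [-0.055, 3.135, -0.013]
wrist_force: [-0.7, -7.4, 7.5]
width: 0.0003
grasp_force: 0.0
```

```bash
python3 -m handwheel '[[[-0.0004,0.008,0,0,0,0,0],[-0.0004,0.008,0,0,0,0,0],[-0.0004,0.008,0,0,0,0,0],[0,0.004,0,0,0,0,0],[0,0,0,0,0,0,0]]]'|grep -E 'eef|wrist_f'; for i in 1 2 3; do python3 -m handwheel '[[[0,0.002,0,0,0,0,0],[0,0.002,0,0,0,0,0],[0,0,0,0,0,0,0]]]' | grep -E 'eef|wrist_f'; done
```

```text
eef_pos: [0.5816, -0.1473, 0.3546]
wrist_force: [0.0, -7.5, 8.6]
eef_pos: [0.5815, -0.1442, 0.3547]
wrist_force: [0.1, -9.3, 8.1]
eef_pos: [0.5814, -0.1402, 0.3547]
wrist_force: [-0.3, -10.3, 7.0]
eef_pos: [0.5814, -0.139, 0.355]
wrist_force: [-0.9, -19.9, 7.4]
```

```bash
python3 -m handwheel '[[[0,0.002,0,0,0,0,0],[0,0,0,0,0,0,0]]]' | grep -E 'eef|wrist_f'; python3 -m handwheel '[[[0,-0.01,0,0,0,0,0],[0,-0.02,0,0,0,0,0],[0,-0.03,0,0,0,0,0],[0,0,0.04,0,0,0,0],[0,0,0.045,0,0,0,0],[0,0,0,0,0,0,0]]]'
python3 - <<'E'
from h import *
for n in('top','scene'):
    d=grab(n,n+'7.png');P=cloud(d)
    m=(P[...,2]>.18)&(P[...,2]<.22)&(P[...,0]>.55)&(P[...,0]<.61)&(P[...,1]>.02)&(P[...,1]<.12)
    q=P[m]; y=np.sort(q[:,1]); print(n,len(q),'gap',np.diff(y).max(), y[np.diff(y).argmax()])
a=cv2.imread('pics/top7.png')[150:240,200:360];cv2.imwrite('pics/t7c.png',cv2.resize(a,None,fx=4.5,fy=4.5,interpolation=3))
E
```

```text
eef_pos: [0.5811, -0.1381, 0.3556]
wrist_force: [-2.9, -21.9, 8.8]
clock: 21.3
eef_pos: [0.5813, -0.1915, 0.4435]
tcp_rot: [-0.056, 3.13, -0.007]
wrist_force: [0.8, 0.9, 0.7]
width: -0.0002
grasp_force: 0.0
top 576 gap 0.002085295606146398 0.08569677444138016
scene 382 gap 0.00981461334548639 0.03290559173936919
```

View pics/t7c.png

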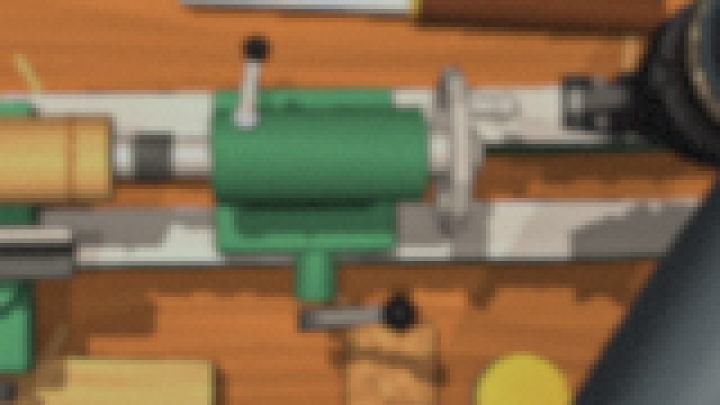

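The cup bears on the blank's end (crop (112,157)), and the tail lever leans to the tailstock (ball (400,312)). Next I clamp it.

```bash
python3 -m handwheel '[[[-0.032,0.016,0,0,0,0,0],[-0.032,0.016,0,0,0,0,0],[-0.031,0.0155,0,0,0,0,0],[0,0,0,0,0,0,0],[0,0,-0.04,0,0,0,0],[0,0,-0.04,0,0,0,0],[0,0,-0.027,0,0,0,0],[0,0,0,0,0,0,0]]]';  python3 -m handwheel '[[[0,0.01,0,0,0,0,0],[0,0.01,0,0,0,0,0],[0,0.008,0,0,0,0,0],[0,0.008,0,0,0,0,0],[-0.0004,0.008,0,0,0,0,0],[-0.0004,0.008,0,0,0,0,0],[-0.0004,0.008,0,0,0,0,0],[-0.0004,0.008,0,0,0,0,0],[-0.0004,0.008,0,0,0,0,0],[-0.0004,0.008,0,0,0,0,0],[-0.0004,0.008,0,0,0,0,0],[-0.0004,0.008,0,0,0,0,0],[0,0.008,0,0,0,0,0],[0,0.006,0,0,0,0,0],[0,0.006,0,0,0,0,0],[0,0,0,0,0,0,0]]]'
```

```text
clock: 22.2
eef_pos: [0.4841, -0.1429, 0.3219]
tcp_rot: [0.057, -3.13, -0.008]
wrist_force: [-1.2, 0.2, -0.6]
width: 0.0
grasp_force: 0.0
clock: 23.8
eef_pos: [0.4833, -0.0233, 0.3305]
tcp_rot: [-0.058, 3.137, -0.001]
wrist_force: [0.4, -1.5, 4.6]
width: -0.0001
grasp_force: 2.1
```

```bash
for i in 1 2 3 4; do python3 -m handwheel '[[[0,0.003,0,0,0,0,0],[0,0.003,0,0,0,0,0],[0,0,0,0,0,0,0]]]' | grep -E 'eef|wrist_f'; done
```

```text
eef_pos: [0.483, -0.0185, 0.3284]
wrist_force: [1.5, -4.7, 2.6]
eef_pos: [0.4824, -0.0128, 0.3277]
wrist_force: [1.2, -5.8, 2.1]
eef_pos: [0.4823, -0.0073, 0.328]
wrist_force: [0.1, -8.1, 2.8]
eef_pos: [0.4826, -0.0036, 0.3292]
wrist_force: [-0.4, -16.3, 5.4]
```

```bash
python3 -m handwheel '[[[0,0.003,0,0,0,0,0],[0,0,0,0,0,0,0]]]' | grep -E 'eef|wrist_f'; python3 -m handwheel '[[[0,-0.03,0,0,0,0,0],[0,-0.01,0.04,0,0,0,0],[0,0,0.045,0,0,0,0],[-0.04,-0.02,0.01,0,0,0,0],[-0.045,-0.02,0,0,0,0,0],[-0.045,-0.02,0,0,0,0,0],[-0.045,0,0,0,0,0,0],[0,0,0,0,0,0,0],[0,0,0,0,0,0,0]]]'
python3 - <<'E'
from h import *
for n in('top','scene'):
    d=grab(n,n+'8.png');P=cloud(d);hsv=cv2.cvtColor(d['img'],cv2.COLOR_RGB2HSV)
    b=((hsv[...,2]<75)&(P[...,2]>.14)&(P[...,2]<.21)&(P[...,1]<.27)&(P[...,1]>-.2)&(P[...,0]>.42)&(P[...,0]<.515)).astype(np.uint8)
    k,lab,st,ce=cv2.connectedComponentsWithStats(b)
    for i in range(1,k):
        if st[i,4]>8: print(n,st[i].tolist(),np.median(P[lab==i],0).round(4))
a=cv2.imread('pics/top8.png')[140:280,110:360];cv2.imwrite('pics/t8c.png',cv2.resize(a,None,fx=3.1,fy=3.1,interpolation=3))
E
```

```text
eef_pos: [0.4828, -0.0019, 0.3298]
wrist_force: [-0.5, -20.9, 6.8]
clock: 26.1
eef_pos: [0.3069, -0.0966, 0.4227]
tcp_rot: [0.055, -3.14, -0.004]
wrist_force: [-0.0, -0.5, 0.0]
width: 0.0001
grasp_force: 0.0
top [245, 217, 7, 7, 39] [0.485  0.0296 0.19  ]
top [170, 234, 7, 7, 38] [0.4396 0.2204 0.1735]
scene [311, 156, 6, 6, 27] [0.4447 0.2158 0.1709]
scene [264, 172, 6, 6, 30] [0.4918 0.0247 0.1876]
```

View pics/t8c.png

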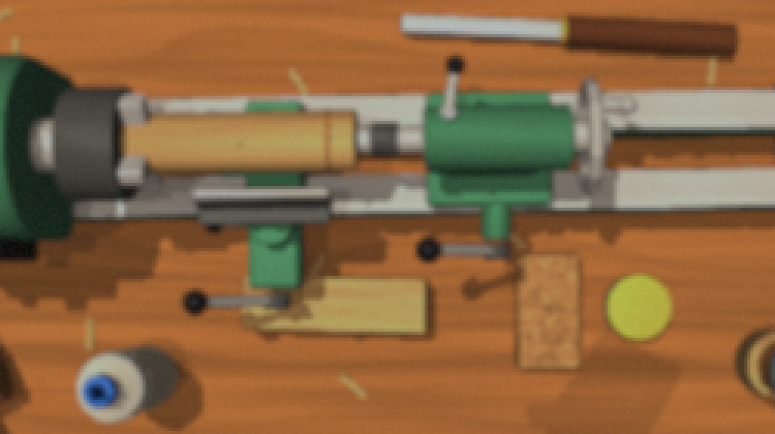

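The rest stands between the jaws and the blank's end, the cup bears on the blank at crop (357,140), and both balls, (195,302) and (429,249), lean fully to the headstock. The tail ball is 57 mm past its pivot, about 0.73 rad. The arm is clear, so I'll hand in.

```bash
python3 -c "
from station import bot
print(bot.hand_in())"
```

```text
the job is handed in; nothing more can be done
None
```

I handed the job in at about 26 s: tool rest clamped beside the bare wood, tailstock cup bearing on the blank's end and clamped, and I steered clear of the loose items; no verdict was returned.

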